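# Seal the stoneware canister and take its outer lid

## Task

The stoneware canister stands open and its two lids lie nested on the counter. Pick up both lids together by the inner lid's rod knob, lower them as one gently (no dropping) onto the canister until the inner lid is fully home, and let go of the knob; then take the wooden outer lid alone by its collar and lift it off, leaving the inner lid sealed and undisturbed, and finish while still holding it level and still in the gripper, for washing, wholly higher than the top of the knob. The outer lid must not come off the inner lid before that, and leave the canister and everything else on the counter where it stands.

Things in the scene. Friction and masses are not known exactly. Their poses are not given: they have to be found in the camera images.
- canister_rim (a point): Loose white stoneware canister, a plain round open pot without handle: outer diameter 81 mm, height 90 mm, mouth 71 mm across, wall 5 mm, about 0.6 kg. The point is the centre of its mouth, level with the rim; z is up.
- inner_knob (a point): Loose steel inner lid, 0.18 kg: flange 80 mm across, 5 mm thick; under it a plug 66 mm across, 14 mm deep, narrowing to 58 at its foot; on it an upright rod knob, 16 mm across, 58 mm high. Point: on the rod's axis, 15 mm below its top, the middle of the 30 mm showing above the outer lid's collar while nested. z up the rod. Lifted by the rod, it carries along the outer lid resting on its flange.
- inner_seat (a point): Centre of the underside of the inner lid's flange (48 mm below inner_knob, 14 mm above the foot of the plug, which stands on the counter at the start). It coincides with canister_rim when the inner lid is fully home. The lids may be on either side of the counter, the canister on the other.
- outer_collar (a point): Loose wooden outer lid, 0.12 kg: disc 92 mm across, 6 mm thick, on it a round collar 48 mm across, 22 mm high; a 26 mm hole through both lets the rod pass freely; a skirt 4 mm deep, 86 mm inside, surrounds the inner flange. Point: on the axis, half-way up the collar, 11 mm above the disc's top, 21 mm above the skirt's edge. z up. Nested, 26 mm below inner_knob. The collar lifts this lid only.
- mug: Bystander: green ceramic mug, 80 mm across, 92 mm high; origin at the centre of its underside.
- stapler: Bystander: orange plastic stapler, 135 x 34 x 46 mm; origin at the centre of its underside, x along it.
- marble_jar: Bystander: closed glass jar of marbles, 72 mm across, 103 mm high; origin at the centre of its underside.
- pen: Bystander: aluminium pen, 140 mm long, 10 mm thick, lying along its x; origin near its middle, underneath.
- spoon: Bystander: steel spoon, 170 mm long, lying along its x.
Mind the look-alikes: they are no part of the job. Leave any purple or red look-alike of the part that bears inner_knob alone.

How it is judged (in metres and radians):
On the way:
1. both lids, still nested, sit home on the canister and the knob is let go (distance between inner_seat and canister_rim below 0.005 m and angle between inner_seat's own z axis and vertical below 0.08 rad and z of outer_collar in the frame of inner_knob below -0.02 m and contact force between the fingers and inner_lid below 0.1 N), for 0.2 s.
At the end, for the whole second after the job is handed in: Inner lid home and untouched (flange centre within 5 mm of the mouth centre, tilt < 0.08 rad), canister upright; outer lid held by the fingers, still, level within 0.2 rad, off the inner lid, collar centre at least 38 mm above the inner_knob point and 170 mm above the counter (distance between inner_seat and canister_rim below 0.005 m and angle between each of inner_seat, canister_rim's own z axis and vertical below 0.08 rad and z of outer_collar in the frame of inner_knob above 0.038 m and angle between outer_collar's own z axis and vertical below 0.2 rad and contact force between the fingers and outer_lid above 1 N and contact force between outer_lid and inner_lid below 0.05 N and contact force between the fingers and inner_lid below 0.1 N and height (world z) of outer_collar above 0.17 m and linear speed of outer_lid below 0.03 m/s); the arm keeps its last pose, push and grip.
It fails at once if the outer lid comes off while the inner lid is not home on the canister, or the inner lid is disturbed as it comes off (z of outer_collar in the frame of inner_knob above -0.012 m and not (distance between inner_seat and canister_rim below 0.005 m and angle between inner_seat's own z axis and vertical below 0.08 rad)).
It fails at once if the lids are dropped or slammed onto the canister (horizontal distance between inner_seat and canister_rim below 0.03 m and z of inner_seat in the frame of canister_rim below 0.04 m and linear speed of inner_lid above 0.3 m/s).
It fails at once if the canister is pushed more than 30 mm or tipped (distance of canister_rim from where it was at the start of the episode above 0.03 m or angle between canister_rim's own z axis and vertical above 0.3 rad).
It fails at once if a bystander is moved more than 30 mm (distance of any of mug, stapler, marble_jar, pen, spoon from where it was at the start of the episode above 0.03 m).
It also fails if it takes over 61 s, if anything falls off the work surface, if the arm or the gripper's body presses on something with over 40 N, if the wrist force passes 120 N, or if a joint passes its speed limit or range.

## Robot

A 6-joint arm with a two-finger parallel gripper is mounted at the origin on the work surface. World frame = base frame: x ahead of the robot, y to its left, z up, the work surface at z = 0. Lengths are in mm, angles in rad, forces in N, time in s.
With the tool pointing down it reaches from about 275 to 875 mm from the base axis. Payload 12.5 kg.
Tool frame: the origin (TCP) lies midway between the tips of the shut fingers; the grasp point (between the pads) lies 19 mm behind it; z points along the fingers, y is the line along which they close (so a half turn about z gives the same grasp; the last joint's range is limited). The gripper opens to 85 mm and grips with 20 to 120 N. Pads are 22 mm wide; open, the fingers measure 114 mm over their backs; the gripper's body (76 mm by 85 mm) begins 54 mm behind the grasp point. The pads swing forward as they close: fully open they stand 13 mm farther back than shut.
Start: joints at [1.248, 0.351, 1.652, -0, 1.139, -0.085], TCP at [129.529, 534.515, 195.49] pointing down, gripper open.
Joint ranges: [-2.75, 2.75], [-0.79, 2.1], [0.01, 2.65], [-1.57, 4.71], [0.07, 3.14], [-2.87, 2.87]. Speed limits (rad/s): [2.22, 2.22, 2.79, 3.14, 3.14, 3.14].

## Interface

Orientations are given as [roll, pitch, yaw] about the fixed x, y, z axes, in that order (R = Rz(yaw) Ry(pitch) Rx(roll)).
In Python, from plant import * gives the robot as it stands.
- The arm moves only by the tool apply_moves, never from a script. Its arguments are lists of equal length, an entry for each row: "fingers": the closure, from 0 (fully open) to 1 (shut); "xyz": the shift along the tool's x, y, z each as a share of 30 cm, from -1 to 1, a list of three; "rotation": the turn, a rotation vector about the tool's x, y, z each as a share of pi rad, from -1 to 1, a list of three. In form: {"fingers": [fingers, ...], "xyz": [[x, y, z], ...], "rotation": [[rx, ry, rz], ...]}. A call has 1 to 10 rows; each row is the pose to reach, as a shift and turn from the pose commanded when the call began, along the tool's axes at that moment, turning the shorter way round; what a row does not reach only later rows make up. A row lasts 1/12 s, in which the tool goes at most 41.7 mm and 7.16 degrees, less where a joint would pass 70% of its speed; a pose out of reach is approached as far as the arm can. A call with a number of a shift or a turn outside -1 to 1 is refused whole. A call with a gripper value outside its range is refused whole. The fingers move at their own pace and stop on an object; "force" is the grip in N (left out, the last holds). Time passes only in rows, so rows that repeat a pose let the fingers close. It gives the time, the measured TCP pose, the force, the opening and the grip force at its end, in the units of the state.
- state(): the state, without advancing time (a new reading comes with each control period).
- grab_frame(name): name is "scene" or "top" or "wrist"; returns a dict with "color" (400x640x3 uint8, blue, green, red), "camera_matrix" (3x3 intrinsics, pixels), "R" (3x3) and "t" (3): a world point X has camera coordinates R X + t. Camera axes: x right, y down, z forward; pixel columns grow to the right and rows downward; lengths in mm; the calibration is good to about 2 mm. A picture is of the moment at which its call begins. There is no depth.
- job_done(): hands the job in; it is judged then, once.
The state is a dict: "time_s": time; "joint_pos": joint angles; "dq": joint speeds; "joint_efforts": joint torques, N m; "tool_pos": TCP position; "eef_rot": TCP orientation; "wrist_force": force on the tool from outside, world axes, zero at the start; "torque": the same for the moment, N m; "finger_gap": opening from 0.0 (shut) to 1.0 (fully open); "grip_force": force on a finger pad.
Only numpy, scipy, OpenCV 4.12 (cv2) and the standard library are available. Lean on these libraries where they do the work, as an engineer would, in place of code of your own. Each camera call takes 0.05 s, during which the arm holds its last target. There are 200 camera calls.

## Working session

There is one attempt and no reset: what is moved stays moved. The work goes in short steps, Python scripts to look and compute and a tool call to move; the robot and the scene stay as the last step left them, time stands still between calls to the robot, and variables do not carry over. Pictures are saved under pics/ and viewed, at most 10 in all, crops included, and the job is handed in when it is done.

Besides the shell and the picture viewer there is one more tool, called after "Emit:" as a command line: name --argument value ..., lists and objects as JSON in quotes. apply_moves: Moves the arm, as the interface text tells. Shift numbers are shares of 30 cm and turn numbers shares of pi rad, none past 1 either way. Its arguments: {"type":"object","properties":{"fingers":{"type":"array"},"xyz":{"type":"array"},"rotation":{"type":"array"},"force":{"type":"number"}},"required":["fingers","xyz","rotation"]}

```bash
mkdir -p pics; cat > h.py <<'E'
from plant import *
import numpy as np, cv2
def snap(n,f):
    d=grab_frame(n); cv2.imwrite('pics/'+f+'.png',d['color']); np.savez('pics/'+f+'.npz',K=d['camera_matrix'],R=d['R'],t=d['t']); return d
def ray(f,uv,z):
    d=np.load('pics/'+f+'.npz'); K,R,t=d['K'],d['R'],d['t'].ravel()
    c=-R.T@t; v=R.T@np.linalg.inv(K)@np.array([uv[0],uv[1],1.]); return c+v*(z-c[2])/v[2]
E
python3 - <<'E'
from h import *
for n in("scene","top"):
    snap(n,n+'0'); d=np.load('pics/'+n+'0.npz'); print(n,-d['R'].T@d['t'].ravel())
s=state();print(s['tool_pos'],s['eef_rot'],s['time_s'])
E
```

```text
scene [1036.69291424 -238.07112603  655.15834633]
top [412.64061101 -48.89650061 984.92809534]
[129.40372119 534.22646347 195.01441839] [-3.14057353e+00 -1.11961551e-04  2.90381321e+00] 0.1
```

View pics/top0.png

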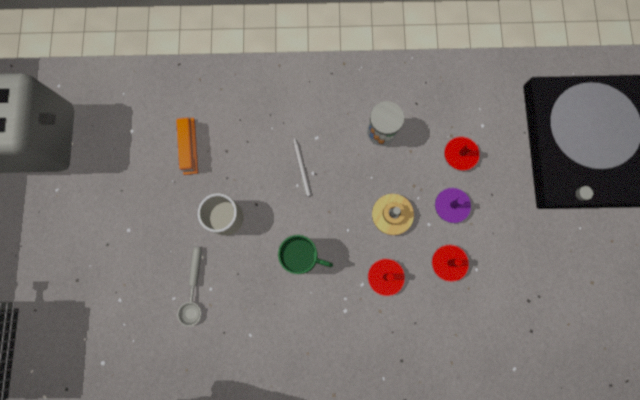

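View pics/scene0.png

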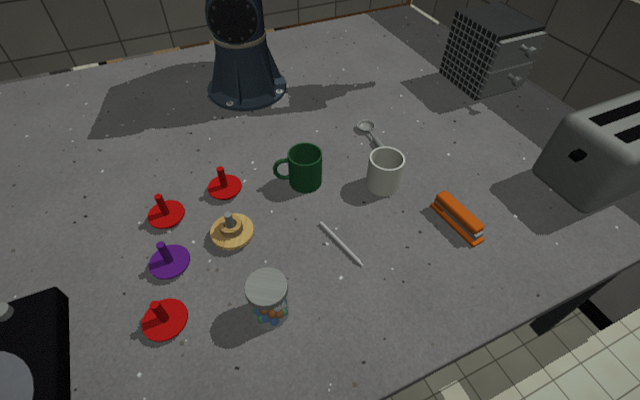

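Candidates for the lids in the top view: the wooden lid with grey rod at (393,215), red look-alikes at (462,154), (451,263) and (387,277), and a purple one at (453,205). I choose the wooden one with the steel rod. The canister is the white pot at (218,213), and the green mug is at (298,255). Next is a close crop to check.

```bash
python3 - <<'E'
import cv2,numpy as np
t=cv2.imread('pics/top0.png');s=cv2.imread('pics/scene0.png')
def c(i,x,y,w=66,h=50): return cv2.resize(i[y:y+h,x:x+w],(396,300),interpolation=cv2.INTER_CUBIC)
o=np.vstack([np.hstack([c(t,360,190),c(t,185,188)]),np.hstack([c(s,200,203),c(s,352,145)])])
cv2.imwrite('pics/crop1.png',o)
E
```

```text
(no output)
```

View pics/crop1.png

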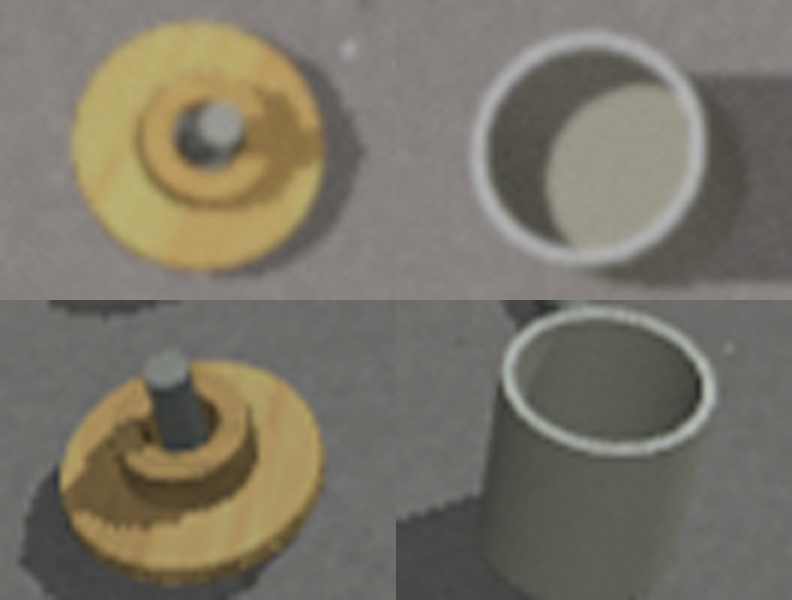

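The crop confirms it: a grey steel rod (top at about (396.4,210.4)) through the wooden collar (disc centre (392.6,213.9)). The canister mouth is at (216.8,212.3) in the top view and (387.1,157.9) in the scene view.

```bash
python3 - <<'E'
from h import *
for f,uv,z,n in [('top0',(396.4,210.4),77,'rodtop'),('scene0',(227.4,214.3),77,'rodtop'),('top0',(392.6,213.9),24,'disc'),('top0',(216.8,212.3),90,'rim'),('scene0',(387.1,157.9),90,'rim'),
 ('top0',(387,113),103,'jar'),('top0',(298,255),92,'mug'),('top0',(386,277),20,'red1'),('top0',(453,205),20,'purple'),('top0',(386,273),60,'redrod'),('top0',(457,205),60,'purplerod')]:
    print(n,f,ray(f,uv,z).round(1))
E
```

```text
rodtop top0 [ 540.4 -205.4   77. ]
rodtop scene0 [ 542.7 -203.3   77. ]
disc top0 [ 540.2 -205.7   24. ]
rim top0 [542.  166.6  90. ]
rim scene0 [543.7 169.6  90. ]
jar top0 [ 744.6 -191.5  103. ]
mug top0 [451.4   0.   92. ]
red1 top0 [ 403.8 -185.5   20. ]
purple top0 [ 558.  -341.3   20. ]
redrod top0 [ 412.3 -180.2   60. ]
purplerod top0 [ 551.8 -337.6   60. ]
```

Emit:
apply_moves --fingers '[0, 0, 0, 0, 0, 0, 0, 0, 0, 0]' --xyz '[[-0.861, -0.933, 0], [-0.861, -0.933, 0], [-0.861, -0.933, 0], [-0.861, -0.933, 0], [-0.861, -0.933, 0], [-0.861, -0.933, 0], [-0.861, -0.933, 0], [-0.861, -0.933, 0], [-0.861, -0.933, 0], [-0.861, -0.933, 0]]' --rotation '[[0, 0, -0.0756], [0, 0, -0.0756], [0, 0, -0.0756], [0, 0, -0.0756], [0, 0, -0.0756], [0, 0, -0.0756], [0, 0, -0.0756], [0, 0, -0.0756], [0, 0, -0.0756], [0, 0, -0.0756]]' --force 40

```text
time_s: 0.93
tool_pos: [316.5, 197.4, 195.5]
eef_rot: [-3.141, 0.001, 3.137]
wrist_force: [0.0, 1.0, 0.1]
finger_gap: 0.999
grip_force: 0.0
```

Emit:
apply_moves --fingers '[0, 0, 0, 0, 0, 0, 0, 0, 0, 0]' --xyz '[[-0.7, -1, 0], [-0.7, -1, 0], [-0.7, -1, 0], [-0.7, -1, 0], [-0.7, -1, 0], [-0.7, -1, 0], [-0.7, -1, 0], [-0.7, -1, 0], [-0.7, -1, 0], [-0.7, -1, 0]]' --rotation '[[0, 0, 0], [0, 0, 0], [0, 0, 0], [0, 0, 0], [0, 0, 0], [0, 0, 0], [0, 0, 0], [0, 0, 0], [0, 0, 0], [0, 0, 0]]'

```text
time_s: 1.77
tool_pos: [527.0, -102.3, 194.9]
eef_rot: [-3.141, 0.001, 3.138]
wrist_force: [-0.4, 0.1, 0.0]
finger_gap: 0.996
grip_force: 0.0
```

Emit:
apply_moves --fingers '[0, 0, 0, 0, 0]' --xyz '[[-0.05, -0.34, 0], [-0.05, -0.34, 0], [-0.05, -0.34, 0], [-0.05, -0.34, 0], [-0.05, -0.34, 0]]' --rotation '[[0, 0, 0], [0, 0, 0], [0, 0, 0], [0, 0, 0], [0, 0, 0]]'

```text
time_s: 2.18
tool_pos: [539.3, -200.5, 194.9]
eef_rot: [3.141, -0.001, 3.14]
wrist_force: [0.2, 0.0, -0.3]
finger_gap: 1.002
grip_force: 0.0
```

```bash
python3 - <<'E'
from h import *
d=snap('wrist','w1');s=state();print(s['tool_pos'],s['eef_rot'],s['time_s']); print(-d['R'].T@d['t'])
E
```

```text
[ 539.25067338 -199.70309417  195.03542545] [ 3.14088472e+00 -9.47830279e-04  3.14101201e+00] 2.2333
[ 471.53432766 -200.42556785  373.00326767]
```

View pics/w1.png

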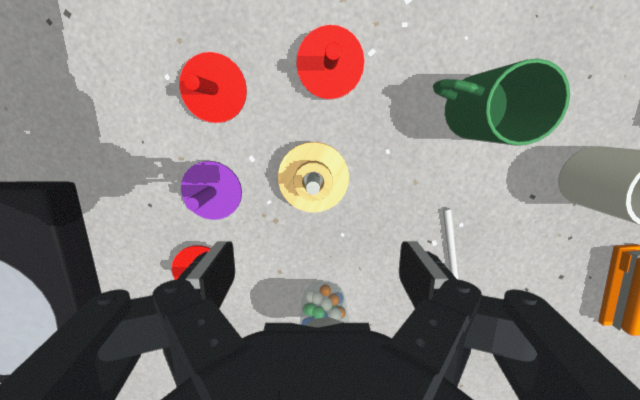

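The wrist view shows the rod top at about (313.5,187), the disc centre at (313.5,177), and the fingers on either side.

```bash
python3 - <<'E'
from h import *
print(ray('w1',(313.5,187),77),ray('w1',(313.5,177),25))
E
```

```text
[ 542.32364163 -203.50163581   77.        ] [ 541.65055517 -203.96686112   25.        ]
```

Emit:
apply_moves --fingers '[0, 0, 0, 0, 0.3, 0.5, 0.5, 0.5]' --xyz '[[-0.008, -0.013, 0.1], [-0.008, -0.013, 0.2], [-0.008, -0.013, 0.3], [-0.008, -0.013, 0.4], [-0.008, -0.013, 0.45], [-0.008, -0.013, 0.475], [-0.008, -0.013, 0.475], [-0.008, -0.013, 0.475]]' --rotation '[[0, 0, 0], [0, 0, 0], [0, 0, 0], [0, 0, 0], [0, 0, 0], [0, 0, 0], [0, 0, 0], [0, 0, 0]]'

```text
time_s: 2.9
tool_pos: [542.4, -203.7, 53.8]
eef_rot: [-3.141, 0.001, -3.141]
wrist_force: [-0.0, 0.7, 1.3]
finger_gap: 0.499
grip_force: 0.0
```

Emit:
apply_moves --fingers '[0.6, 0.7, 0.8, 0.9, 1, 1, 1, 1, 1, 1]' --xyz '[[0, 0, 0], [0, 0, 0], [0, 0, 0], [0, 0, 0], [0, 0, 0], [0, 0, 0], [0, 0, 0], [0, 0, 0], [0, 0, 0], [0, 0, 0]]' --rotation '[[0, 0, 0], [0, 0, 0], [0, 0, 0], [0, 0, 0], [0, 0, 0], [0, 0, 0], [0, 0, 0], [0, 0, 0], [0, 0, 0], [0, 0, 0]]'

```text
time_s: 3.73
tool_pos: [541.9, -204.3, 53.0]
eef_rot: [3.142, -0.0, 3.141]
wrist_force: [-0.4, 0.3, -0.2]
finger_gap: 0.001
grip_force: 0.0
```

The fingers shut fully with no grip force, so they missed the rod. I'll look before doing anything else.

```bash
python3 - <<'E'
from h import *
a=snap('wrist','w2')['color'];b=snap('scene','s2')['color']
o=np.hstack([cv2.resize(a[100:320,210:430],(400,400)),cv2.resize(b[150:300,150:300],(400,400))])
cv2.imwrite('pics/c2.png',o);s=state();print(s['finger_gap'],s['grip_force'])
E
```

```text
-0.001330124461688556 0.0
```

View pics/c2.png

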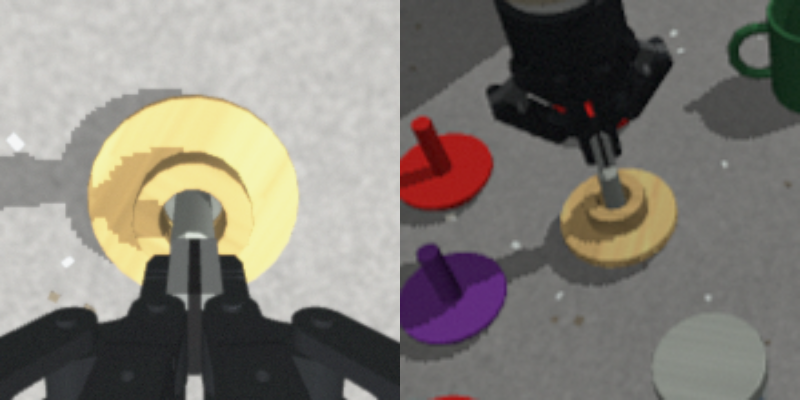

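```bash
cat >> h.py <<'E'
def proj(f,X):
    d=np.load('pics/'+f+'.npz'); p=d['K']@(d['R']@np.array(X,float)+d['t'].ravel()); return p[:2]/p[2]
E
python3 - <<'E'
from h import *
o=[]
for f,x0,y0,w in(('w2',280,170,75),('s2',195,180,75)):
    i=cv2.imread(f'pics/{f}.png')[y0:y0+w,x0:x0+w]; i=cv2.resize(i,(400,400),interpolation=cv2.INTER_CUBIC); k=400/w
    i=cv2.convertScaleAbs(i,alpha=1.2,beta=20)
    for X,c in(((541.9,-204,53),(0,0,255)),((541.9,-204,77),(0,255,0)),((541.9,-204,47),(255,0,0)),((541.9,-204,72),(255,0,255))):
        p=((proj(f,X)-[x0,y0]+.5)*k).astype(int);print(f,X,p); cv2.circle(i,tuple(map(int,p)),3,c,-1)
    o.append(i)
cv2.imwrite('pics/c3.png',np.hstack(o))
E
```

```text
w2 (541.9, -204, 53) [198 284]
w2 (541.9, -204, 77) [198 360]
w2 (541.9, -204, 47) [198 268]
w2 (541.9, -204, 72) [198 343]
s2 (541.9, -204, 53) [184 223]
s2 (541.9, -204, 77) [173 184]
s2 (541.9, -204, 47) [186 232]
s2 (541.9, -204, 72) [175 192]
```

View pics/c3.png

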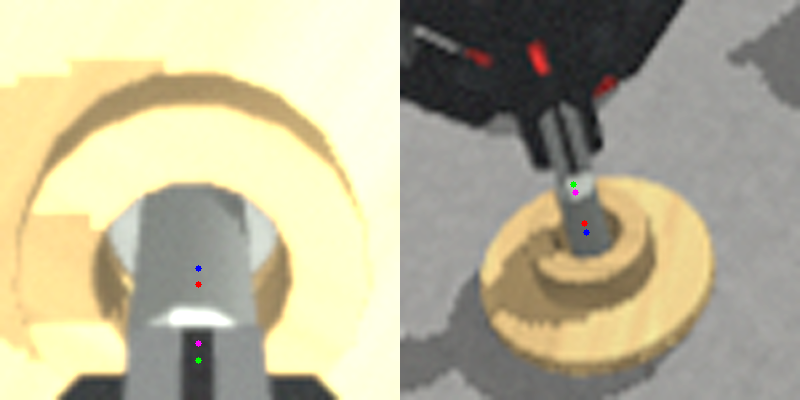

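```bash
python3 - <<'E'
from h import *
P=[];
for f,uv in(('w2',(316.6,230.8)),('s2',(226.1,211.7))):
    d=np.load(f'pics/{f}.npz');P.append(d['K']@np.c_[d['R'],d['t'].ravel()])
a,b=ray('w2',(316.6,230.8),0),ray('s2',(226.1,211.7),0)
X=cv2.triangulatePoints(P[0],P[1],np.array([316.6,230.8]),np.array([226.1,211.7])).ravel();X=X[:3]/X[3];print(X)
for z in(53,70,80,85):print(z,ray('w2',(316.6,230.8),z),ray('s2',(226.1,211.7),z))
s=state();print(s['joint_pos'],s['tool_pos'],s['torque'],s['wrist_force'])
E
```

```text
[ 536.92797031 -204.04454611   79.13492287]
53 [ 547.75576365 -204.10846321   53.        ] [ 514.25366224 -202.4568234    53.        ]
70 [ 540.70990783 -204.11752485   70.        ] [ 529.00305057 -203.46227844   70.        ]
80 [ 536.56528675 -204.12285523   80.        ] [ 537.67916135 -204.05372258   80.        ]
85 [ 534.49297621 -204.12552042   85.        ] [ 542.01721674 -204.34944465   85.        ]
[-4.40964818e-01  5.81587089e-01  1.68612889e+00 -1.28051721e-05
  8.73894755e-01 -2.01140679e+00] [ 541.90727268 -204.34297072   52.96848599] [-0.01127822 -0.03347476 -0.04587287] [-0.04646297  0.82709708 -0.04281329]
```

The rendered fingertips are at z≈80, about 27 mm above the reported TCP, so they closed just above the rod top. The lids are untouched. I'll reopen, go 28 mm lower and watch the force.

Emit:
apply_moves --fingers '[0.5, 0.5, 0.5, 0.5, 0.5, 0.5, 0.5, 0.5, 0.5, 0.5]' --xyz '[[0, 0, -0.02], [0, 0, -0.02], [0, 0, -0.02], [0, 0, -0.02], [0, 0, 0], [0, 0, 0.03], [0, 0, 0.06], [0, 0, 0.08], [0, 0, 0.09], [0, 0, 0.09]]' --rotation '[[0, 0, 0], [0, 0, 0], [0, 0, 0], [0, 0, 0], [0, 0, 0], [0, 0, 0], [0, 0, 0], [0, 0, 0], [0, 0, 0], [0, 0, 0]]'

```text
time_s: 4.67
tool_pos: [541.4, -204.1, 24.8]
eef_rot: [3.141, -0.002, 3.141]
wrist_force: [0.1, -1.0, -0.4]
finger_gap: 0.501
grip_force: 0.0
```

Emit:
apply_moves --fingers '[0.6, 0.7, 0.8, 0.9, 1, 1, 1, 1, 1, 1]' --xyz '[[0, 0, 0], [0, 0, 0], [0, 0, 0], [0, 0, 0], [0, 0, 0], [0, 0, 0], [0, 0, 0], [0, 0, 0], [0, 0, 0], [0, 0, 0]]' --rotation '[[0, 0, 0], [0, 0, 0], [0, 0, 0], [0, 0, 0], [0, 0, 0], [0, 0, 0], [0, 0, 0], [0, 0, 0], [0, 0, 0], [0, 0, 0]]'

```text
time_s: 5.5
tool_pos: [542.2, -204.6, 26.4]
eef_rot: [-3.141, 0.001, 3.141]
wrist_force: [-1.4, -1.9, 6.2]
finger_gap: 0.169
grip_force: 39.4
```

```bash
python3 - <<'E'
from h import *
a=snap('wrist','w4')['color'];b=snap('scene','s4')['color']
o=np.hstack([cv2.resize(a[150:270,260:380],(400,400)),cv2.resize(b[170:260,185:275],(400,400))])
cv2.imwrite('pics/c4.png',o);s=state();print(s['finger_gap'],s['grip_force'],s['tool_pos'])
E
```

```text
0.16241937280717814 39.399091601371765 [ 542.23345151 -204.68139795   26.45737319]
```

View pics/c4.png

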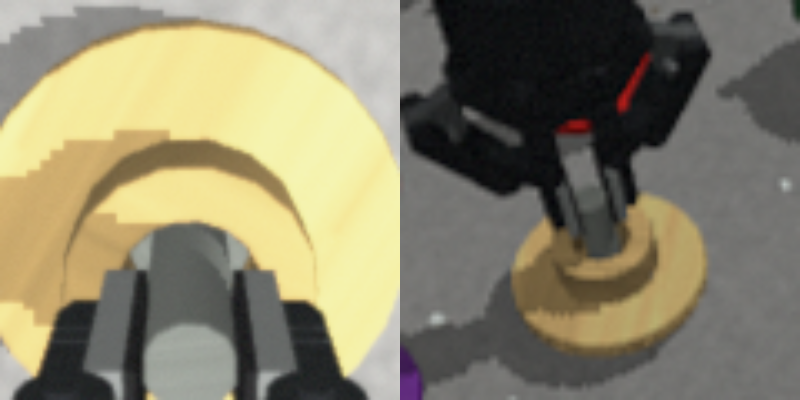

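The rod is held (gap ≈16%, 39 N). Lifting next.

Emit:
apply_moves --fingers '[1, 1, 1, 1, 1, 1, 1, 1, 1, 1]' --xyz '[[0, 0, 0], [0, 0, 0], [0, 0, -0.02], [0, 0, -0.05], [0, 0, -0.1], [0, 0, -0.17], [0, 0, -0.25], [0, 0, -0.35], [0, 0, -0.45], [0, 0, -0.48]]' --rotation '[[0, 0, 0], [0, 0, 0], [0, 0, 0], [0, 0, 0], [0, 0, 0], [0, 0, 0], [0, 0, 0], [0, 0, 0], [0, 0, 0], [0, 0, 0]]' --force 70

```text
time_s: 6.43
tool_pos: [543.3, -204.7, 174.6]
eef_rot: [-3.139, 0.005, 3.141]
wrist_force: [1.1, -0.7, -2.9]
finger_gap: 0.15
grip_force: 68.8
```

Emit:
apply_moves --fingers '[1, 1, 1, 1, 1, 1, 1, 1, 1, 1]' --xyz '[[0, 0.05, 0], [0, 0.12, 0], [0, 0.22, 0], [0, 0.34, 0], [0, 0.46, 0], [0, 0.58, 0], [0, 0.7, 0], [0, 0.82, 0], [0, 0.9, 0], [0, 0.93, 0]]' --rotation '[[0, 0, 0], [0, 0, 0], [0, 0, 0], [0, 0, 0], [0, 0, 0], [0, 0, 0], [0, 0, 0], [0, 0, 0], [0, 0, 0], [0, 0, 0]]'

```text
time_s: 7.27
tool_pos: [540.5, 78.3, 168.5]
eef_rot: [3.141, -0.003, -3.139]
wrist_force: [-0.4, -0.3, -3.3]
finger_gap: 0.147
grip_force: 68.9
```

```bash
python3 - <<'E'
from h import *
a=snap('wrist','w5')['color'];b=snap('scene','s5')['color']
o=np.hstack([a[100:400,170:570],b[80:380,100:500]])
cv2.imwrite('pics/c5.png',o);s=state();print(s['finger_gap'],s['grip_force'],s['tool_pos'],s['eef_rot'],s['wrist_force'])
E
```

```text
0.15086528288502984 68.90957593917847 [540.92204338  76.30634508 168.71377937] [ 3.14153907e+00 -2.30569948e-03 -3.13935068e+00] [-0.10860016  0.15910161 -4.31094129]
```

View pics/c5.png

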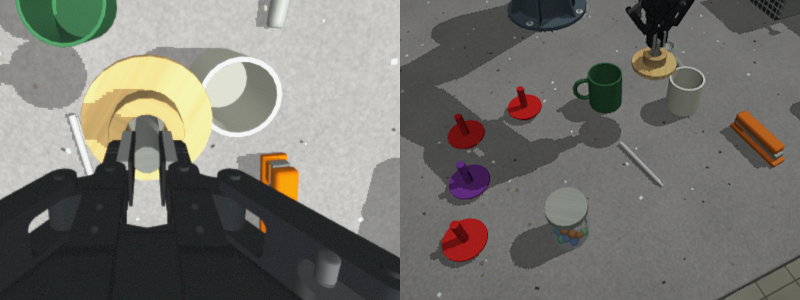

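Both lids are held. In the wrist view the canister mouth is centred at about (411,196.5), and the rod top at about (317,260).

```bash
python3 - <<'E'
from h import *
print(ray('w5',(411,196.5),90),ray('w5',(452,196.5),90),ray('w5',(411,156.5),90),ray('w5',(411,237),90)); print(ray('w5',(317,260),219.3))
d=cv2.imread('pics/w5.png');g=cv2.inRange(d,(185,185,185),(255,255,255))
E
```

```text
[543.19607619 169.27933056  90.        ] [543.15969179 208.65730489  90.        ] [504.92953371 165.74879036  90.        ] [585.1835199  173.15316781  90.        ]
[541.33944953  78.65747256 219.3       ]
```

Emit:
apply_moves --fingers '[1, 1, 1, 1, 1, 1, 1, 1, 1, 1]' --xyz '[[0, 0.04, 0], [0, 0.1, 0], [0, 0.18, 0], [0, 0.25, 0], [0, 0.29, 0], [0, 0.31, 0], [0, 0.31, 0], [0, 0.31, 0], [0, 0.31, 0], [0, 0.31, 0]]' --rotation '[[0, 0, 0], [0, 0, 0], [0, 0, 0], [0, 0, 0], [0, 0, 0], [0, 0, 0], [0, 0, 0], [0, 0, 0], [0, 0, 0], [0, 0, 0]]'

```text
time_s: 8.2
tool_pos: [542.1, 166.8, 170.0]
eef_rot: [-3.141, -0.0, 3.14]
wrist_force: [0.7, 0.6, -3.2]
finger_gap: 0.147
grip_force: 68.9
```

```bash
python3 - <<'E'
from h import *
for i in range(4):
    snap('top','t6'); s=state();print(s['tool_pos'],s['eef_rot'])
E
```

```text
[542.09485047 166.86991985 169.99703646] [-3.14144898e+00 -5.12518572e-05  3.14033001e+00]
[542.09511238 167.02995408 170.02211376] [-3.14149170e+00  2.59380733e-05  3.14051099e+00]
[542.08474563 167.18449708 170.04032393] [-3.14153245e+00  3.53219110e-05  3.14068755e+00]
[542.08946123 167.30767172 170.03857738] [3.14158460e+00 7.71403133e-05 3.14077668e+00]
```

Emit:
apply_moves --fingers '[1, 1, 1, 1, 1, 1, 1, 1, 1, 1]' --xyz '[[-0.005, 0.002, 0.03], [-0.005, 0.002, 0.07], [-0.005, 0.002, 0.11], [-0.005, 0.002, 0.14], [-0.005, 0.002, 0.16], [-0.005, 0.002, 0.17], [-0.005, 0.002, 0.178], [-0.005, 0.002, 0.186], [-0.005, 0.002, 0.194], [-0.005, 0.002, 0.194]]' --rotation '[[0, 0, 0], [0, 0, 0], [0, 0, 0], [0, 0, 0], [0, 0, 0], [0, 0, 0], [0, 0, 0], [0, 0, 0], [0, 0, 0], [0, 0, 0]]'

```text
time_s: 9.23
tool_pos: [543.5, 168.3, 111.6]
eef_rot: [-3.142, -0.0, 3.141]
wrist_force: [-0.5, 0.1, -3.8]
finger_gap: 0.148
grip_force: 69.0
```

Emit:
apply_moves --fingers '[1, 1, 1, 1, 1, 1, 1, 1]' --xyz '[[0, 0, 0.006], [0, 0, 0.012], [0, 0, 0.018], [0, 0, 0.023], [0, 0, 0.027], [0, 0, 0.03], [0, 0, 0.03], [0, 0, 0.03]]' --rotation '[[0, 0, 0], [0, 0, 0], [0, 0, 0], [0, 0, 0], [0, 0, 0], [0, 0, 0], [0, 0, 0], [0, 0, 0]]'

```text
time_s: 9.9
tool_pos: [543.5, 168.3, 102.8]
eef_rot: [3.142, 0.0, 3.141]
wrist_force: [-0.7, -0.8, -3.5]
finger_gap: 0.15
grip_force: 69.1
```

Emit:
apply_moves --fingers '[1, 1, 1, 1, 1]' --xyz '[[0, 0, 0.003], [0, 0, 0.006], [0, 0, 0.008], [0, 0, 0.008], [0, 0, 0.008]]' --rotation '[[0, 0, 0], [0, 0, 0], [0, 0, 0], [0, 0, 0], [0, 0, 0]]'

```text
time_s: 10.32
tool_pos: [544.4, 168.5, 102.5]
eef_rot: [3.141, 0.003, 3.141]
wrist_force: [-4.9, -1.4, 15.3]
finger_gap: 0.148
grip_force: 71.0
```

Contact came at z=102.5, which matches home (102.4). I'll relieve the push and open.

Emit:
apply_moves --fingers '[1, 1, 0.8, 0.7, 0.6, 0.5, 0.5, 0.5, 0.5, 0.5]' --xyz '[[0, 0, -0.006], [0, 0, -0.006], [0, 0, -0.006], [0, 0, -0.006], [0, 0, -0.006], [0, 0, -0.006], [0, 0, -0.006], [0, 0, -0.006], [0, 0, -0.006], [0, 0, -0.006]]' --rotation '[[0, 0, 0], [0, 0, 0], [0, 0, 0], [0, 0, 0], [0, 0, 0], [0, 0, 0], [0, 0, 0], [0, 0, 0], [0, 0, 0], [0, 0, 0]]'

```text
time_s: 11.15
tool_pos: [543.5, 168.3, 102.2]
eef_rot: [-3.142, 0.0, 3.141]
wrist_force: [-0.6, -0.5, 0.1]
finger_gap: 0.498
grip_force: 0.0
```

Emit:
apply_moves --fingers '[0.3, 0, 0, 0, 0, 0, 0, 0]' --xyz '[[0, 0, -0.04], [0, 0, -0.1], [0, 0, -0.2], [0, 0, -0.25], [0, 0, -0.25], [0, 0, -0.25], [0, 0, -0.25], [0, 0, -0.25]]' --rotation '[[0, 0, 0], [0, 0, 0], [0, 0, 0], [0, 0, 0], [0, 0, 0], [0, 0, 0], [0, 0, 0], [0, 0, 0]]'

```text
time_s: 11.82
tool_pos: [542.9, 168.1, 176.2]
eef_rot: [-3.141, -0.002, 3.141]
wrist_force: [0.2, 0.8, -0.4]
finger_gap: 1.002
grip_force: 0.0
```

```bash
python3 - <<'E'
from h import *
a=snap('wrist','w7')['color'];b=snap('scene','s7')['color']
o=np.hstack([a[60:360,170:570],cv2.resize(b[80:230,310:510],(400,300))])
cv2.imwrite('pics/c7.png',o);s=state();print(s['finger_gap'],s['grip_force'],s['tool_pos'],s['eef_rot'],s['wrist_force'])
E
```

```text
0.9960633379999977 0.0 [543.07185316 168.15357688 176.31786063] [-3.14123605e+00 -1.61069293e-03  3.14122249e+00] [0.28454144 1.15164749 0.62700667]
```

View pics/c7.png

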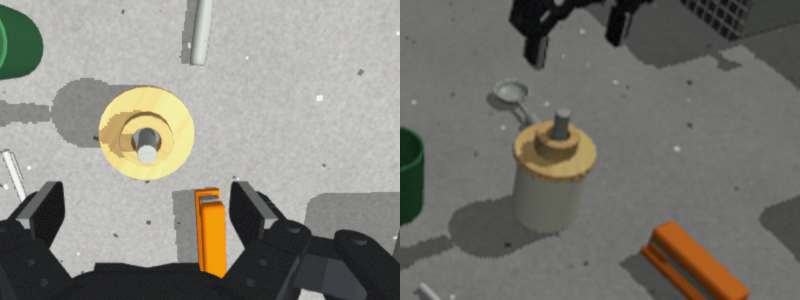

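The lids sit level on the canister and are released. In the wrist view the collar top centre is at about (316.5,199), the rod top at (317,214) and the disc centre at (317,193).

```bash
python3 - <<'E'
from h import *
print(ray('w7',(317,193),101),ray('w7',(317,214),153),ray('w7',(316.5,199.5),123),state()['tool_pos'],state()['time_s'])
E
```

```text
[541.53536927 168.79669515 101.        ] [544.57501487 168.68686194 153.        ] [541.61312169 168.31764215 123.        ] [543.07185316 168.15357688 176.31786063] 11.9167
```

Emit:
apply_moves --fingers '[0, 0, 0, 0, 0, 0, 0]' --xyz '[[0, 0, 0.08], [0, 0, 0.17], [0, 0, 0.24], [0, 0, 0.28], [0, 0, 0.294], [0, 0, 0.294], [0, 0, 0.294]]' --rotation '[[0, 0, 0], [0, 0, 0], [0, 0, 0], [0, 0, 0], [0, 0, 0], [0, 0, 0], [0, 0, 0]]' --force 25

```text
time_s: 12.5
tool_pos: [544.1, 168.4, 89.8]
eef_rot: [3.141, 0.001, 3.141]
wrist_force: [-0.4, -0.3, 0.2]
finger_gap: 1.002
grip_force: 0.0
```

Emit:
apply_moves --fingers '[0, 0.1, 0.2, 0.25, 0.3, 0.3]' --xyz '[[0, 0, 0.01], [0, 0, 0.02], [0, 0, 0.02], [0, 0, 0.02], [0, 0, 0.02], [0, 0, 0.02]]' --rotation '[[0, 0, 0], [0, 0, 0], [0, 0, 0], [0, 0, 0], [0, 0, 0], [0, 0, 0]]'

```text
time_s: 13.0
tool_pos: [543.6, 168.3, 83.2]
eef_rot: [3.142, 0.0, 3.141]
wrist_force: [-0.4, 0.7, -0.0]
finger_gap: 0.697
grip_force: 0.0
```

```bash
python3 - <<'E'
from h import *
a=snap('wrist','w8')['color'];b=snap('scene','s8')['color']
o=np.hstack([cv2.resize(a[150:350,210:430],(440,400)),cv2.resize(b[80:180,340:430],(360,400))])
cv2.imwrite('pics/c8.png',o);s=state();print(s['finger_gap'],s['tool_pos'],s['wrist_force'])
E
```

```text
0.6980385828656996 [543.55640274 168.3129369   83.11402719] [ 0.4277783   0.02163663 -0.2874191 ]
```

View pics/c8.png

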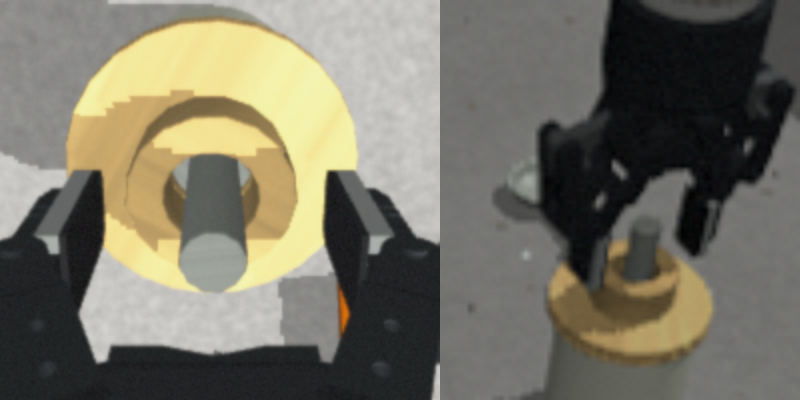

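```bash
python3 - <<'E'
from h import *
for uv in((378.4,152.1),(413.5,143.1)):
  for z in(105,110,115,120):print(uv,z,ray('s8',uv,z))
# wrist: lower tip corners of the two pads (near edge)
for uv in((210+88/2,150+170/2),(210+342/2,150+170/2)):
  for z in(100,105,110,115,120):print(uv,z,ray('w8',uv,z))
E
```

```text
(378.4, 152.1) 105 [532.4370352  151.22966153 105.        ]
(378.4, 152.1) 110 [537.01986014 147.69158208 110.        ]
(378.4, 152.1) 115 [541.60268509 144.15350263 115.        ]
(378.4, 152.1) 120 [546.18551004 140.61542318 120.        ]
(413.5, 143.1) 105 [539.04881496 240.80205431 105.        ]
(413.5, 143.1) 110 [543.57155012 236.44991475 110.        ]
(413.5, 143.1) 115 [548.09428528 232.09777519 115.        ]
(413.5, 143.1) 120 [552.61702044 227.74563564 120.        ]
(254.0, 235.0) 100 [545.29086951 129.25163204 100.        ]
(254.0, 235.0) 105 [543.1307689  130.46623152 105.        ]
(254.0, 235.0) 110 [540.97066829 131.68083101 110.        ]
(254.0, 235.0) 115 [538.81056768 132.89543049 115.        ]
(254.0, 235.0) 120 [536.65046707 134.11002998 120.        ]
(381.0, 235.0) 100 [545.43251784 208.91042865 100.        ]
(381.0, 235.0) 105 [543.26802437 207.65461223 105.        ]
(381.0, 235.0) 110 [541.10353089 206.39879581 110.        ]
(381.0, 235.0) 115 [538.93903742 205.14297938 115.        ]
(381.0, 235.0) 120 [536.77454394 203.88716296 120.        ]
```

Emit:
apply_moves --fingers '[0.3, 0.3, 0.3, 0.3, 0.35, 0.38]' --xyz '[[0, 0, 0.01], [0, 0, 0.02], [0, 0, 0.027], [0, 0, 0.027], [0, 0, 0.027], [0, 0, 0.027]]' --rotation '[[0, 0, 0], [0, 0, 0], [0, 0, 0], [0, 0, 0], [0, 0, 0], [0, 0, 0]]'

```text
time_s: 13.6
tool_pos: [543.5, 168.3, 74.9]
eef_rot: [3.142, -0.0, 3.141]
wrist_force: [1.0, 0.6, 0.0]
finger_gap: 0.619
grip_force: 0.0
```

Emit:
apply_moves --fingers '[0.4, 0.42, 0.44, 0.46, 0.48, 0.5, 0.6, 0.6]' --xyz '[[0, 0, 0], [0, 0, 0], [0, 0, 0], [0, 0, 0], [0, 0, 0], [0, 0, 0], [0, 0, 0], [0, 0, 0]]' --rotation '[[0, 0, 0], [0, 0, 0], [0, 0, 0], [0, 0, 0], [0, 0, 0], [0, 0, 0], [0, 0, 0], [0, 0, 0]]'

```text
time_s: 14.27
tool_pos: [543.7, 168.1, 75.4]
eef_rot: [-3.141, 0.0, 3.141]
wrist_force: [-0.9, -2.9, 5.7]
finger_gap: 0.55
grip_force: 24.8
```

Emit:
apply_moves --fingers '[1, 1, 1, 1, 1, 1, 1, 1, 1, 1]' --xyz '[[0, 0, 0], [0, 0, 0], [0, 0, -0.003], [0, 0, -0.008], [0, 0, -0.014], [0, 0, -0.02], [0, 0, -0.028], [0, 0, -0.036], [0, 0, -0.044], [0, 0, -0.052]]' --rotation '[[0, 0, 0], [0, 0, 0], [0, 0, 0], [0, 0, 0], [0, 0, 0], [0, 0, 0], [0, 0, 0], [0, 0, 0], [0, 0, 0], [0, 0, 0]]' --force 45

```text
time_s: 15.1
tool_pos: [543.5, 168.3, 90.8]
eef_rot: [3.142, 0.0, 3.141]
wrist_force: [-0.6, 0.7, -1.3]
finger_gap: 0.535
grip_force: 46.2
```

The carried weight is 1.3 N, so only the outer lid is coming up.

Emit:
apply_moves --fingers '[1, 1, 1, 1, 1, 1, 1, 1, 1, 1]' --xyz '[[0, 0, -0.02], [0, 0, -0.05], [0, 0, -0.08], [0, 0, -0.12], [0, 0, -0.17], [0, 0, -0.22], [0, 0, -0.26], [0, 0, -0.29], [0, 0, -0.3], [0, 0, -0.3]]' --rotation '[[0, 0, 0], [0, 0, 0], [0, 0, 0], [0, 0, 0], [0, 0, 0], [0, 0, 0], [0, 0, 0], [0, 0, 0], [0, 0, 0], [0, 0, 0]]'

```text
time_s: 15.93
tool_pos: [543.8, 168.4, 181.5]
eef_rot: [3.141, 0.001, 3.141]
wrist_force: [-0.2, 0.2, -1.2]
finger_gap: 0.543
grip_force: 46.3
```

Emit:
apply_moves --fingers '[1, 1, 1, 1, 1, 1]' --xyz '[[0, 0, 0], [0, 0, 0], [0, 0, 0], [0, 0, 0], [0, 0, 0], [0, 0, 0]]' --rotation '[[0, 0, 0], [0, 0, 0], [0, 0, 0], [0, 0, 0], [0, 0, 0], [0, 0, 0]]'

```text
time_s: 16.43
tool_pos: [543.4, 168.2, 180.3]
eef_rot: [-3.141, -0.0, 3.141]
wrist_force: [0.4, 0.4, -1.4]
finger_gap: 0.538
grip_force: 46.3
```

```bash
python3 - <<'E'
from h import *
d=snap('scene','s9')['color'];s=state();print(s['finger_gap'],s['grip_force'],s['tool_pos'],s['wrist_force'],abs(s['dq']).max() if hasattr(s['dq'],'max') else s['dq'])
hsv=cv2.cvtColor(d,cv2.COLOR_BGR2HSV)
m=cv2.inRange(hsv,(12,70,60),(30,190,255));m[:, :330]=0;m[:,430:]=0
n,l,st,c=cv2.connectedComponentsWithStats(m)
print([ (st[i],c[i]) for i in range(1,n) if st[i,4]>40])
# expected disc centre if lifted by 105 mm, and where steel flange/rod on canister should be
print(proj('s9',(543,168.3,206)),proj('s9',(543,168.3,153)),proj('s9',(543,168.3,95)))
for z in(153,):
    u,v=proj('s9',(543,168.3,z)).astype(int);print(d[v-4:v+14:3,u-12:u+13:4].mean(2).astype(int))
u,v=proj('s9',(543,168.3,95)).astype(int);print(d[v-14:v+15:4,u-24:u+25:6].mean(2).astype(int))
E
```

```text
0.5332541161127263 46.262656934559345 [543.46550515 168.27232918 180.33187123] [-0.43202028  0.37019108 -2.44791585] 0.0027383122407458127
[(array([ 373,   99,   45,   34, 1036], dtype=int32), array([396.13803089, 117.53474903]))]
[395.03604799 115.38261546] [390.86138528 135.96597292] [386.75465502 156.21438651]
[[115 131  98  79  73  74  78]
 [113 114 114  92 104 113 116]
 [116 114 118  87  78 113 116]
 [129 114 106  61  81 114 115]
 [104 124  83  64 106 113 114]
 [116 132  74  63 120 111 112]]
[[121 115  52 130  97  62 112 112 113]
 [114 116  72 133  74  64 111 112 113]
 [114 112 133 131  54 101 128 112 112]
 [116 117 133 135  56 127 131 124 113]
 [112 114  86  87  75 129 134 132 110]
 [113  86  87 130 130 131 129 111 116]
 [115  77  89 113 132 131 126 110 114]
 [113  69  85  89  97  94  99 114 114]]
```

```bash
python3 -c "
from plant import *
print(job_done())"
```

```text
the job is handed in; nothing more can be done
None
```

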